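# Send a coated disc down the gravity drying rail

### The job

Lift the two-wheeled hook carrier with its coated test disc off the hanging stand by the black grip, and hang it with both wheels on the loading end of the sloped drying rail, the short piece of bar that sticks out from under the heater hood (the hood overhangs that end, so the hand must lean back from it). Let go there, so that the carrier rolls in under the hood by itself, without a push from the robot, and comes to rest against the rubber stop at the low end. Do not touch the disc with the robot and knock nothing over.

Things in the scene. Friction and masses are not known exactly. Their poses are not given: they have to be found in the camera images.
- carrier: Loose roller carrier, about 0.4 kg with its disc, 108 mm long (y), 46 wide (x), 280 tall (z). Origin: on the axis of the bar it hangs on, midway between its two wheels; z up, +y the end that leads down the rail. Aluminium side plate on the -x side (x -19 to -15), with rubber buffers ending at y -54 and +54. Centre of mass 25 below the origin. Wheels are greased: it rolls at about 0.12 m/s.
- carrier_grip (a point): Centre of the carrier's black grip, 78 mm above the carrier's origin, same axes: an upright flat plate 12 thick (x), 76 long (y), 44 tall (z). Pinch it across its thickness, along x, with the hand at any lean in the y-z plane; opened there, the fingers let the carrier roll out between them along y. An aluminium bridge over the wheels lies 22 below this point.
- carrier_axles (a point): Point midway between the axles of the two grey V-grooved wheels, 23 mm above the carrier's origin, same axes. Wheels: 47 across, 22 wide, at y -32 and +32, turning about x. Their rims reach 8 below the top of the bar, so lift 10 or more to unhook (20 to pass the stand's collars). They centre themselves on a bar that lies within 5 of their middle.
- carrier_hook (a point): Upper face of the carrier's hook foot, 50 mm below the carrier's origin, same axes. The hook comes down the -x side, turns under the bar and is open to +x: raised 20, the carrier leaves a bar by moving towards its own -x and goes onto one by moving towards its own +x. Raised more than 28 on the stand, the foot strikes the stand's arm.
- test_disc: Thin round coated test card, 121 mm across, clamped upright in the carrier, in the carrier's y-z plane, its centre 118 below the carrier's origin; it stays in the carrier. Its coat must not be touched by the robot.
- drying_rail: Fixed drying unit. Origin on the bench below the point of its bar 12 mm in from the loading tip; sizes in mm; z up, y level along the rail towards the low end. White heater hood: a box x -35 to 67, y 64 to 348, underside 350, top 422 above the bench; a hand held upright at the loading spot would strike it, so lean it 25 to 40 degrees towards -y. Posts (x 46, y 135 and 300) with the bar's brackets on the +x side.
- rail_bar: Sloped steel bar of the drying unit, 14 mm thick, 340 long. Origin on the bar's axis 12 mm in from the loading tip, 222 above the bench; y runs down along the bar (6.9 degrees below level), x across as on the drying unit, z square to the bar. The first 130 from the tip are free of brackets.
- load_spot (a point): Point on the bar's axis, 45 mm down the bar from rail_bar's origin (57 from the tip), in the bar's axes: where the carrier's origin belongs when it is let go, its +y along the bar's +y.
- stop_spot (a point): Point on the bar's axis, 261 mm down the bar from rail_bar's origin, in the bar's axes: where the carrier's origin comes to rest when its leading buffer meets the rubber stop.
- stand: Fixed hanging stand where the carrier waits. Origin on the bench below the middle of a level bar, 14 mm thick, 132 long along y, axis 197 above the bench, with collars 22 across at both ends. The bar is held at its middle by an arm (reaching 20 below the axis) from a post at x +48. Base plate 110 by 120.
- beaker: Bystander: translucent beaker, 120 mm across, 165 tall, standing loose; origin at the centre of its foot, z up.
- tall_cylinder: Bystander: slim measuring cylinder, 65 mm across the foot, 232 tall, standing loose; origin at the centre of its foot, z up.
- dropper: Bystander: small dropper bottle, 33 mm across, 85 tall, standing loose; origin at the centre of its foot, z up.

How it is judged:
On the way:
1. the carrier hangs with both wheels on the loading end of the bar (its origin 25 to 140 mm down the bar from rail_bar's origin) and the robot has let go of it (x of carrier in the frame of rail_bar between -0.004 and 0.004 m and z of carrier in the frame of rail_bar between -0.004 and 0.004 m and angle between carrier's own z axis and vertical below 0.25 rad and y of carrier in the frame of rail_bar between 0.025 and 0.14 m and not (contact force between any of the fingers, the arm and carrier above 0.05 N)), for 0.1 s.
At the end, for the whole second after the job is handed in: The carrier hangs at rest on the sloped bar against the rubber stop: its origin within 8 mm of the stop spot, within 4 mm of the bar's axis, its z axis less than 14 degrees from vertical, slower than 20 mm/s (x of carrier in the frame of rail_bar between -0.004 and 0.004 m and z of carrier in the frame of rail_bar between -0.004 and 0.004 m and angle between carrier's own z axis and vertical below 0.25 rad and distance between carrier and stop_spot below 0.008 m and linear speed of carrier below 0.02 m/s); the robot touches nothing.
It fails at once if the robot pushes or drags the carrier along the bar under the hood (touches it while it is on the bar more than 150 mm down from rail_bar's origin) (x of carrier in the frame of rail_bar between -0.03 and 0.03 m and z of carrier in the frame of rail_bar between -0.03 and 0.03 m and y of carrier in the frame of rail_bar above 0.15 m and contact force between any of the fingers, the arm and carrier above 0.3 N).
It fails at once if the robot touches the coated disc (contact force between any of the fingers, the arm and test_disc above 0.3 N).
It fails at once if a loose bystander is knocked over (angle between any of beaker, tall_cylinder, dropper's own z axis and vertical above 0.5 rad).
It also fails if it takes over 40 s, if anything falls off the work surface, if the arm or the gripper's body presses on something with over 40 N, if the wrist force passes 120 N, or if a joint passes its speed limit or range.

### The arm

A 7-joint arm with a two-finger parallel gripper is mounted at the origin on the work surface; the furniture and walls round the work are solid. World frame = base frame: x ahead of the robot, y to its left, z up, the work surface at z = 0. Lengths are in m, angles in rad, forces in N, time in s.
With the tool pointing down it reaches from about 0.425 to 0.875 m from the base axis. Payload 8.4 kg.
Tool frame: the origin (TCP) lies at the very end of the fingers, on their centre line; the grasp point (between the pads) lies 19 mm behind it; z points along the fingers, y is the direction in which the jaws open and shut (so a half turn about z gives the same grasp; the last joint's range is limited). The gripper opens to 87 mm and grips with 3 to 60 N. Pads are 19 mm wide; open, the fingers measure 117 mm over their backs; the gripper's body (75 mm by 190 mm) begins 51 mm behind the grasp point.
Start: joints at [-1.388, 0.333, 0.04, 1.465, -0.013, 1.343, -0.059], TCP at [0.181, 0.624, 0.223] pointing down, gripper open.
Joint ranges: [-2.58, 2.58], [-0.38, 2.09], [-1.3, 1.39], [0.25, 2.4], [-1.5, 4.64], [0.08, 2.09], [-2.65, 2.65]. Speed limits (rad/s): [2.22, 2.22, 2.79, 2.79, 3.14, 3.14, 3.14].

### API

Orientations are given as a rotation vector (axis times angle).
In Python, from rig import status, vision, manip gives the robot as it stands. The module is installed in compiled form; this text tells all that it offers.
- The arm moves only by the tool step_arm, never from a script. Its argument "targets" is a list that holds one entry, the list of rows, each a list of 6 numbers: the shift along the world's x, y, z in mm, then the turn, a rotation vector about the world's x, y, z in degrees. In form: [[[tx, ty, tz, wx, wy, wz], ...]]. A call has 1 to 12 rows; each row shifts and turns the commanded pose from where the row before left it; what a row does not reach is not made up. A row lasts 1/8 s, in which the tool goes at most 62.5 mm and 10.7 degrees, less where a joint would pass 70% of its speed; a pose out of reach is approached as far as the arm can. A call with a gripper value outside its range is refused whole. "grip" is the gripper command: -1 is shut, 1 is fully open, values between are in proportion, set as the call begins (left out, the last holds). The fingers move at their own pace and stop on an object; "squeeze" is the grip in N (left out, the last holds). Time passes only in rows, so rows that do not move let the fingers close. It gives the time, the measured TCP pose, the force and the opening at its end, in the units of the state.
- status.observe(): the state, without advancing time (a new reading comes with each control period).
- vision.get_image(name): name is "scene" or "top"; returns the picture (420x560x3 uint8, blue, green, red); there is no depth.
- vision.camera_params(name): a dict with "fx", "fy", "cx", "cy" (pixels), "R" (3x3) and "t" (3): a world point X has camera coordinates R X + t. Camera axes: x right, y down, z forward; pixel columns grow to the right and rows downward; lengths in m; the calibration is good to about 2 mm. A picture is of the moment at which its call begins. camera_params takes no time and is no camera call.
- manip.finish_job(): hands the job in, once; it reports no verdict.
The state is a dict: "time": time; "q": joint angles; "joint_velocities": joint speeds; "tau": joint torques, N m; "position": TCP position; "tool_rot": TCP orientation; "ft_force": force on the tool from outside, world axes, zero at the start; "moment": the same for the moment, N m; "opening": opening from 0.0 (shut) to 1.0 (fully open).
Only numpy, scipy, OpenCV 4.12 (cv2) and the standard library are available. Lean on these libraries where they do the work, as an engineer would, in place of code of your own. Each camera call takes 0.05 s, during which the arm holds its last target. There are 200 camera calls.

## Working session

There is one attempt and no reset: what is moved stays moved. The work goes in short steps, Python scripts to look and compute and a tool call to move; the robot and the scene stay as the last step left them, time stands still between calls to the robot, and variables do not carry over. Pictures are saved under pics/ and viewed, about 8 in all and at most 12, crops included, and the job is handed in when it is done.

Besides the shell and the picture viewer there is one more tool, called after ">>>" as name([rows], argument=value, ...), one row to a line, values as JSON. step_arm: Moves the arm, as the interface text tells. Its arguments: {"type":"object","properties":{"targets":{"type":"array","items":{"type":"array","items":{"type":"array","items":{"type":"number"}}}},"grip":{"type":"number"},"squeeze":{"type":"number"}},"required":["targets"]}

```bash
mkdir -p pics
python3 - <<'E'
from rig import status, vision
import cv2,numpy as np
np.set_printoptions(precision=4,suppress=True)
for n in("scene","top"):
    cv2.imwrite(f"pics/{n}0.png",vision.get_image(n)); p=vision.camera_params(n)
    print(n,p, -np.array(p["R"]).T@np.array(p["t"]))
print(status.observe())
E
```

```text
scene {'fx': 429.2999206673719, 'fy': 429.2999206673719, 'cx': 270.8774766850191, 'cy': 210.0460655828256, 'R': array([[ 0.5232, -0.8522, -0.0082],
       [-0.556 , -0.334 , -0.7611],
       [ 0.6458,  0.4028, -0.6486]]), 't': array([-0.2374,  0.4564,  1.069 ])} [-0.3124 -0.4804  1.0387]
top {'fx': 478.5910300216169, 'fy': 478.5910300216169, 'cx': 282.64885675036805, 'cy': 200.03600150144499, 'R': array([[ 0.012 , -0.9999,  0.003 ],
       [-0.989 , -0.0123, -0.1475],
       [ 0.1475, -0.0012, -0.9891]]), 't': array([0.047 , 0.524 , 1.3924])} [0.3123 0.0551 1.4544]
{'time': 0.1, 'q': array([-1.3882,  0.3338,  0.0399,  1.4662, -0.0134,  1.3433, -0.0585]), 'joint_velocities': array([-0.0002, -0.0024,  0.0007, -0.0023,  0.0001,  0.0007,  0.0024]), 'tau': array([  0.0041, -65.7814,   1.3397, -40.4707,  -0.0598,   0.041 ,
         0.0001]), 'position': array([0.1806, 0.624 , 0.2217]), 'tool_rot': array([-0.4411, -3.1103,  0.0023]), 'ft_force': array([-0.2434, -0.2112, -0.3249]), 'moment': array([-0.0616, -0.0184,  0.056 ]), 'opening': 0.9995182812266595}
```

View pics/scene0.png

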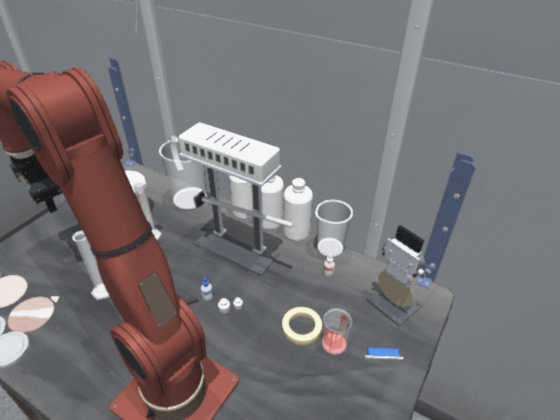

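View pics/top0.png

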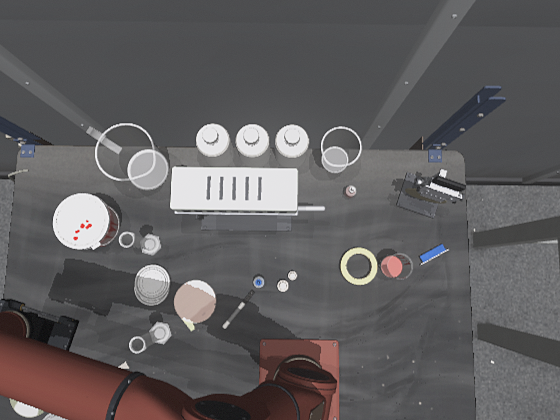

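The scene view shows the carrier on the stand at right, around (405,260), with its black grip at (409,239). The rail's loading end points right, with its tip at (290,222), under the white hood. In the top view the grip is at about (447,182) and the rail tip at (325,208). I'll zoom in on both.

Run:
```python
import cv2,numpy as np
s=cv2.imread("pics/scene0.png");t=cv2.imread("pics/top0.png")
def crop(im,x0,y0,w,h,k):
    c=cv2.resize(im[y0:y0+h,x0:x0+w],None,fx=k,fy=k,interpolation=cv2.INTER_CUBIC)
    for i in range(0,w,10):
        cv2.line(c,(i*k,0),(i*k,4),(0,255,255),1)
        if i%20==0: cv2.putText(c,str(x0+i),(i*k,14),0,.33,(0,255,255),1)
    for j in range(0,h,10):
        cv2.line(c,(0,j*k),(4,j*k),(0,255,255),1)
        if j%20==0: cv2.putText(c,str(y0+j),(5,j*k+4),0,.33,(0,255,255),1)
    return c
a=crop(s,360,220,80,100,6); b=crop(t,390,160,80,60,4)
o=np.zeros((600,800,3),np.uint8); o[:600,:480]=a; o[:240,480:800]=b; cv2.imwrite("pics/c1.png",o)
a=crop(s,170,120,130,150,4); b=crop(t,165,160,170,75,3)
b=cv2.resize(t[195:225,290:335],None,fx=6,fy=6,interpolation=cv2.INTER_CUBIC)
o=np.zeros((600,800,3),np.uint8); o[:600,:520]=a; b=crop(t,285,190,46,30,6); o[:180,520:796]=b; b=crop(t,165,160,46,70,6);o[180:600,520:796]=b; cv2.imwrite("pics/c2.png",o)
```

```text
(no output)
```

View pics/c1.png

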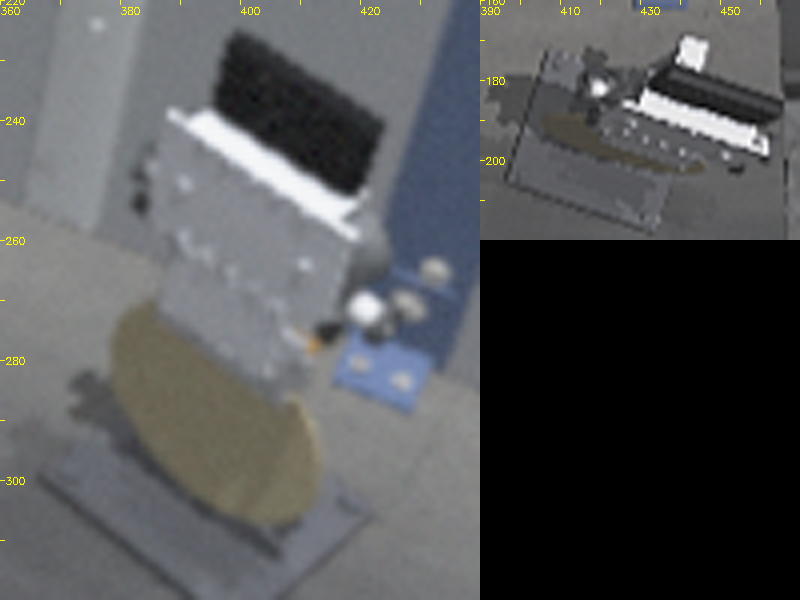

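View pics/c2.png

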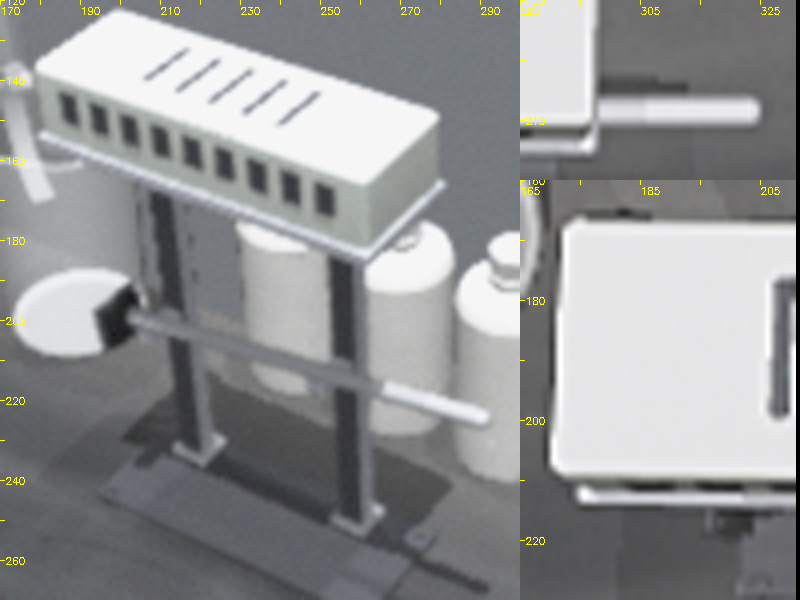

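The crops give me the grip, bridge and disc outline. The carrier's side plate faces the robot. For the rail: bar tip at scene (292,224) and top (324.7,208.3), and the hood's bottom corners at scene (180,153.5), (261.5,184.5) and (281,166). I'll fit the poses next.

```bash
cat > h.py <<'E'
import numpy as np,cv2
from rig import vision
from scipy.optimize import least_squares
from scipy.spatial.transform import Rotation as Ro
np.set_printoptions(precision=4,suppress=True)
P={n:vision.camera_params(n) for n in("scene","top")}
def proj(n,X):
    p=P[n];c=np.atleast_2d(X)@np.array(p["R"]).T+np.array(p["t"])
    return np.c_[p["fx"]*c[:,0]/c[:,2]+p["cx"],p["fy"]*c[:,1]/c[:,2]+p["cy"]]
def yaw(a): return Ro.from_euler('z',a).as_matrix()
def box(x,y,z): return np.array([[a,b,c] for a in x for b in y for c in z])
def sil(n,X,shape=(420,560),k=8):
    h=cv2.convexHull(proj(n,X).astype(np.float32)); m=np.zeros(shape,np.uint8)
    cv2.fillConvexPoly(m,np.round((h)*256).astype(np.int32),255,cv2.LINE_AA,8); return m/255.
E
python3 - <<'E'
from h import *
from scipy.optimize import minimize
s=cv2.imread("pics/scene0.png");t=cv2.imread("pics/top0.png")
# --- carrier
def blk(im,x0,y0,x1,y1,th):
    m=np.zeros(im.shape[:2]);g=im.max(2).astype(float)
    m[y0:y1,x0:x1]=np.clip((th-g[y0:y1,x0:x1])/20+.5,0,1);return m
ms=blk(s,391,222,427,256,58)
mt=blk(t,430,172,467,194,42)
print("dark px",ms.sum(),mt.sum())
def grip(p): return box([-.006,.006],[-.038,.038],[.056,.10])@yaw(p[2]).T+[p[0],p[1],.197]
disc=lambda p:np.array([[0,.0605*np.cos(a),-.118+.0605*np.sin(a)] for a in np.linspace(0,6.28,40)])@yaw(p[2]).T+[p[0],p[1],.197]
hsv=cv2.cvtColor(s,cv2.COLOR_BGR2HSV);md=((hsv[...,0]>15)&(hsv[...,0]<35)&(hsv[...,1]>50)).astype(float);md[:268]=0;md[310:]=0;md[:,:370]=0;md[:,425:]=0
def cost(p,full=False):
    g=grip(p)
    a=((sil("scene",g)-ms)**2)[215:250].sum(); b=((sil("top",g)-mt)**2).sum()
    return (a,b) if full else a+b
best=None
for y0 in(-.3,-.35,-.4):
  for x0 in(.55,.5,.6,.45):
    r=minimize(cost,[x0,y0,-.35],method="Nelder-Mead",options=dict(initial_simplex=np.array([x0,y0,-.35])+np.array([[0,0,0],[.04,0,0],[0,.04,0],[0,0,.1]]),xatol=1e-5))
    if best is None or r.fun<best.fun:best=r
p=best.x;print("carrier x y yaw",p,np.degrees(p[2]),cost(p,True))
ys,xs=np.nonzero(md);d=proj("scene",disc(p));print("disc mask bb",xs.min(),xs.max(),ys.min(),ys.max(),"pred",d.min(0),d.max(0))
# --- rail
a=np.radians(6.9)
def rail(q,X):return np.array(X)@yaw(q[2]).T+[q[0],q[1],0]
lo=lambda d,dz=0:[0,d*np.cos(a),.222-d*np.sin(a)+dz]
S=[(lo(-.012),(292,223.8)),([-.035,.348,.35],(180,153.5)),([-.035,.064,.35],(261.5,184.5)),([.067,.064,.35],(281.3,166))]
T=[(lo(-.012),(324.7,208.3)),(lo(.03),(305,208.6)),([-.035,.348,.35],(174.5,213)),([-.035,.064,.35],(298,214.8)),([.067,.348,.422],(171.5,166.5)),([.067,.064,.422],(298,169))]
def res(q,z=0):
    return np.r_[(proj("scene",rail(q,[x for x,_ in S]))-[u for _,u in S]).ravel(),(proj("top",rail(q,[x for x,_ in T]))-[u for _,u in T]).ravel()]
r=least_squares(res,[.5,0,0],loss="soft_l1");q=r.x;print("rail",q,np.degrees(q[2]));print(res(q).reshape(-1,2))
# overlay
o1=cv2.resize(s,None,fx=4,fy=4,interpolation=cv2.INTER_CUBIC);o2=cv2.resize(t,None,fx=4,fy=4,interpolation=cv2.INTER_CUBIC)
def dr(o,n,X,c):
    h=cv2.convexHull(proj(n,X).astype(np.float32));cv2.polylines(o,[np.round((h+.5)*4).astype(np.int32)],True,c,1)
cyl=[[.007*np.cos(w),0,.007*np.sin(w)] for w in np.linspace(0,6.28,12)]
bar=rail(q,[np.array(lo(d))+c for d in(-.012,.328) for c in cyl]); hood=rail(q,box([-.035,.067],[.064,.348],[.35,.422]))
base=box([-.055,.055],[-.06,.06],[0])@yaw(p[2]).T+[p[0],p[1],0]
for o,n in((o1,"scene"),(o2,"top")):
    for X,c in((grip(p),(0,255,0)),(disc(p),(0,0,255)),(bar,(0,0,255)),(hood,(0,255,0)),(base,(255,255,0))):dr(o,n,X,c)
f=np.zeros((600,800,3),np.uint8)
f[:400,:320]=o1[880:1280,1440:1760];f[:240,320:640]=o2[640:880,1580:1900]
f[400:,0:400]=cv2.resize(o2[640:880,660:1330],(400,200))[:]
f[240:600,400:800]=cv2.resize(o1[460:920,690:1200],(400,360))
cv2.imwrite("pics/ov.png",f)
np.savez("fit.npz",p=p,q=q)
E
```

```text
dark px 353.54999999999995 98.95000000000002
carrier x y yaw [ 0.53   -0.3646 -0.5809] -33.28554970359479 (np.float64(87.1205372933487), np.float64(265.5527229911572))
disc mask bb 379 413 272 305 pred [381.3923 268.65  ] [409.2122 309.7057]
rail [ 0.4765 -0.0445 -0.004 ] -0.23188083200405202
[[-0.4714  0.5452]
 [-0.8826  2.4121]
 [-0.3959  2.0363]
 [-0.4578  1.5987]
 [ 0.2482 -0.3743]
 [ 3.7705 -0.6804]
 [ 0.3528  0.1999]
 [-0.8537  0.3871]
 [-1.5482 -3.1711]
 [ 0.7551 -3.5704]]
```

View pics/ov.png

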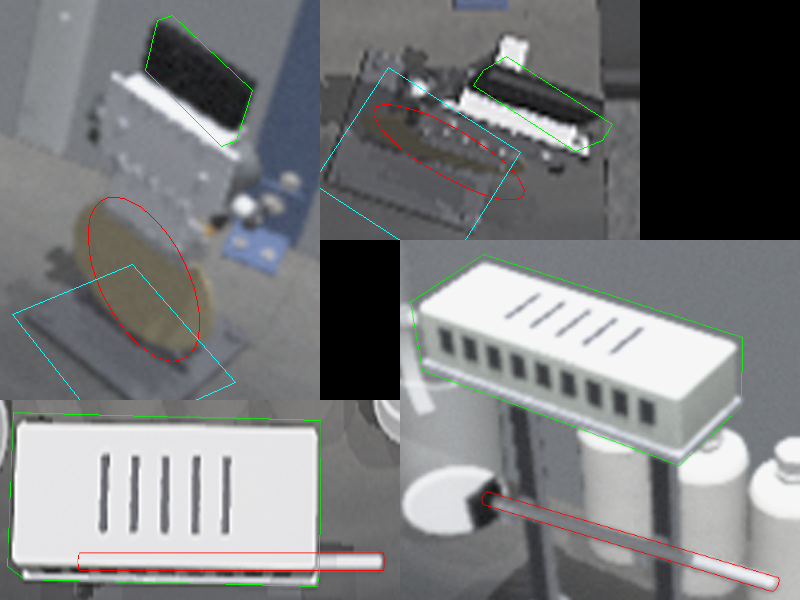

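The rail overlay fits well. The carrier fit is wrong because the top mask failed: the overlay is off by about 10 px and the yaw is too steep. I'll refit it from the hand-read corners.

Run:
```python
from h import *
s=cv2.imread("pics/scene0.png");t=cv2.imread("pics/top0.png")
h=.006
G=dict(ptl=(h,.038,.1),ptr=(h,-.038,.1),fbr=(-h,-.038,.056),fbl=(-h,.038,.056))
Sc=[("ptl",(399.6,224.6)),("ptr",(423.8,239.9)),("fbr",(419.3,252.1)),("fbl",(395.4,236.3))]
Tc=[("ptl",(433.5,176.6)),("ptr",(466,184.8))]
w=np.linspace(0,2*np.pi,90)
D=np.c_[0*w,.0605*np.cos(w),-.118+.0605*np.sin(w)]
def X(p,L):return np.array(L)@yaw(p[2]).T+[p[0],p[1],.197]
def res(p):
    a=proj("scene",X(p,[G[k] for k,_ in Sc]))-[u for _,u in Sc]
    b=proj("top",X(p,[G[k] for k,_ in Tc]))-[u for _,u in Tc]
    d=proj("scene",X(p,D));e=proj("top",X(p,D))
    c=[d[:,0].min()-378.8,d[:,0].max()-413.2,d[:,1].max()-307, e[:,0].min()-405.3,e[:,0].max()-445.5]
    return np.r_[a.ravel(),b.ravel(),c]
r=least_squares(res,[.53,-.36,-.33],loss="soft_l1");p=r.x
print(p,np.degrees(p[2]),res(p))
S=[((0,-.012),(292,223.8))]
o1=cv2.resize(s,None,fx=5,fy=5,interpolation=cv2.INTER_CUBIC);o2=cv2.resize(t,None,fx=5,fy=5,interpolation=cv2.INTER_CUBIC)
def dr(o,n,Y,c):
    u=cv2.convexHull(proj(n,Y).astype(np.float32));cv2.polylines(o,[np.round((u+.5)*5).astype(np.int32)],True,c,1)
base=box([-.055,.055],[-.06,.06],[-.197])
for o,n in((o1,"scene"),(o2,"top")):
    for Y,c in((box([-h,h],[-.038,.038],[.056,.1]),(0,255,0)),(D,(0,0,255)),(base,(255,255,0)),(box([-.019,-.015],[-.054,.054],[.03,.03]),(0,255,255))):dr(o,n,X(p,Y),c)
f=np.zeros((500,800,3),np.uint8)
f[:,:400]=o1[1090:1590,1800:2200];f[:350,400:800]=o2[790:1140,1950:2350]
cv2.imwrite("pics/ov2.png",f)
q=np.load("fit.npz")["q"];np.savez("fit.npz",p=p,q=q)
```

```text
[ 0.5345 -0.3627 -0.3335] -19.110488277409477 [-0.2186 -1.7015  0.6473 -1.0754 -1.648   1.4326 -2.0332  1.0406  4.5155
 -1.8214  1.5654  0.2657 -1.1633 -0.3263 -0.4371 -0.1696  1.2398]
```

View pics/ov2.png

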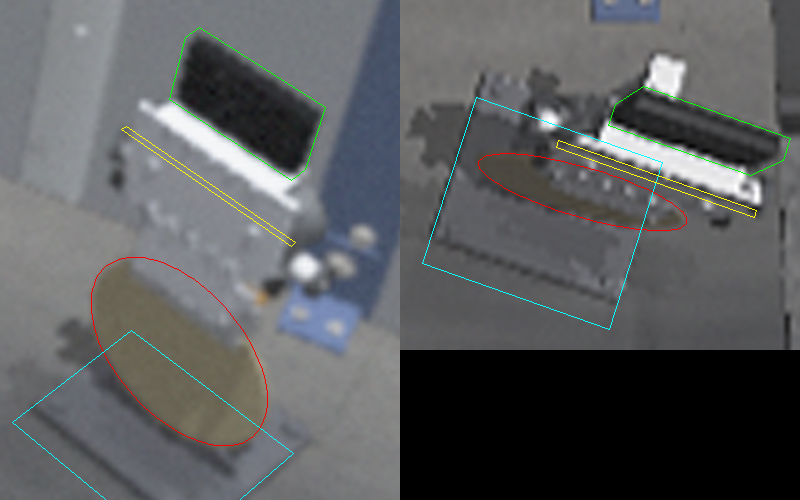

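The refit matches the images to a few mm: carrier at (0.5345, -0.3627), yaw -19°. The rail origin is at (0.4765, -0.0445), yaw about 0. I'll move to the pre-grasp now.

>>> step_arm([
  [[0, 0, 60, 0, 0, 0], [0, 0, 60, 0, 0, 0], [0, 0, 60, 0, 0, 0], [0, 0, 60, 0, 0, 0], [0, 0, 60, 0, 0, 0], [24, -40, 0, 0, 0, -6], [24, -40, 0, 0, 0, -6], [24, -40, 0, 0, 0, -6], [24, -40, 0, 0, 0, -6], [24, -40, 0, 0, 0, -6], [24, -40, 0, 0, 0, -6], [24, -40, 0, 0, 0, -6]],
], grip=1)

```text
time: 1.6
position: [0.3493, 0.3428, 0.5223]
tool_rot: [-1.531, -2.743, 0.001]
ft_force: [0.3, 0.0, 0.5]
opening: 1.0
```

>>> step_arm([
  [[24, -40, 0, 0, 0, -6], [24, -40, 0, 0, 0, -6], [24, -40, 0, 0, 0, -6], [24, -40, 0, 0, 0, -6], [15, -60, 0, 0, 0, -6], [15, -60, 0, 0, 0, -6], [5, -60, 0, 0, 0, -6], [5, -60, 0, 0, 0, -6], [5, -60, 0, 0, 0, -3], [0, -60, 0, 0, 0, 0], [0, -60, 0, 0, 0, 0], [0, 0, 0, 0, 0, 0]],
])

```text
time: 3.1
position: [0.4877, -0.241, 0.522]
tool_rot: [2.568, 1.808, -0.004]
ft_force: [-0.1, -0.3, 0.4]
opening: 1.002
```

>>> step_arm([
  [[3, -23, 0, 4.73, -1.63, 0], [3, -23, 0, 4.73, -1.63, 0], [3, -23, 0, 4.73, -1.63, 0], [3, -23, 0, 4.73, -1.63, 0], [3, -23, 0, 4.73, -1.63, 0], [3, -23, 0, 4.73, -1.63, 0], [3, -23, 0, 4.73, -1.63, 0], [3, -23, 0, 4.73, -1.63, 0], [0, 0, -55, 0, 0, 0], [0, 0, -55, 0, 0, 0], [0, 0, -56, 0, 0, 0], [0, 0, 0, 0, 0, 0]],
])

```text
time: 4.6
position: [0.5192, -0.3553, 0.3204]
tool_rot: [-2.245, -1.61, -0.474]
ft_force: [0.1, 0.5, 1.4]
opening: 1.002
```

```bash
cat >> h.py <<'E'
from rig import status
def tell():
    o=status.observe();R=Ro.from_rotvec(o["tool_rot"]).as_matrix()
    print("t",o["time"],"tcp",o["position"],"grasp",o["position"]-.019*R[:,2],"z",R[:,2],"y",R[:,1],"F",o["ft_force"],"op",o["opening"],"q",o["q"]);return o,R
E
python3 - <<'E'
from h import *
o,R=tell();p=np.load("fit.npz")["p"]
C=yaw(np.radians(-19.1));th=np.radians(40)
Z=C@[0,np.sin(th),-np.cos(th)];Y=C[:,0];Rt=np.c_[np.cross(Y,Z),Y,Z]
g=np.array([p[0],p[1],.279]);tcp=g+.019*Z
print("to pre",1e3*(tcp-.12*Z-o["position"]),"turn deg",np.degrees(Ro.from_matrix(Rt@R.T).as_rotvec()),"approach",.12e3*Z)
im=vision.get_image("scene")
f=cv2.resize(im[150:330,330:530],None,fx=3,fy=3,interpolation=cv2.INTER_CUBIC)
cv2.imwrite("pics/pre.png",f)
E
```

```text
t 4.6 tcp [ 0.5192 -0.3553  0.3204] grasp [ 0.5178 -0.3639  0.3372] z [ 0.0728  0.4548 -0.8876] y [ 0.95   -0.3026 -0.0771] F [0.0688 0.5479 1.4349] op 1.0015416002569741 q [ 0.852   0.4689 -0.1506  1.1661 -0.3421  1.7613  0.359 ]
to pre [ -5.9146 -68.808   35.99  ] turn deg [10.8559 -8.2506 -1.9248] approach [ 25.2398  72.8882 -91.9253]
```

View pics/pre.png

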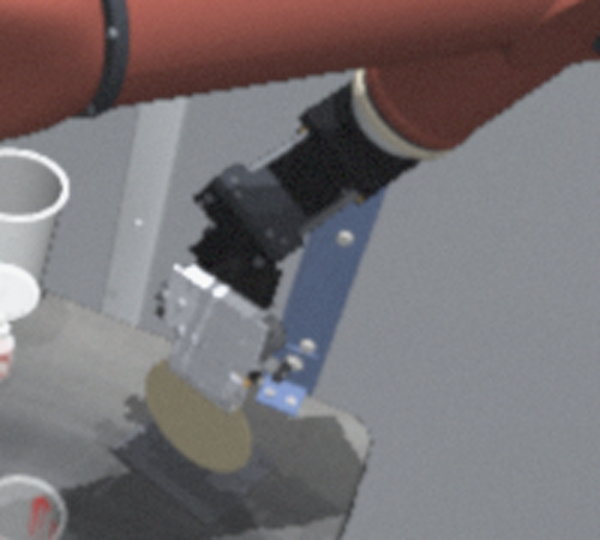

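The hand stopped short of the commanded lean (27° instead of 40°). It is in the air above the grip with no contact. I'll move up and back, adding the remaining turn slowly.

>>> step_arm([
  [[0, -10, 10, 0, 0, 0], [0, -10, 10, 0, 0, 0], [0, -10, 10, 0, 0, 0], [0, -10, 6, 0, 0, 0], [0, -10, 0, 2, -1.5, -0.4], [0, -10, 0, 2, -1.5, -0.4], [0, -10, 0, 2, -1.5, -0.4], [0, 0, 0, 2, -1.5, -0.4], [0, 0, 0, 0, 0, 0]],
])

```text
time: 5.78
position: [0.5196, -0.428, 0.3596]
tool_rot: [-2.181, -1.546, -0.706]
ft_force: [-0.5, 0.2, 0.0]
opening: 1.001
```

```bash
cat >> h.py <<'E'
def want(C,g,th,o,R,back=0):
    Z=C@[0,np.sin(th),-np.cos(th)];Y=C[:,0];Rt=np.c_[np.cross(Y,Z),Y,Z]
    print("to go mm",1e3*(g+(.019-back)*Z-o["position"]),"turn deg",np.degrees(Ro.from_matrix(Rt@R.T).as_rotvec()),"Z",Z)
E
python3 - <<'E'
from h import *
o,R=tell();p=np.load("fit.npz")["p"]
want(yaw(np.radians(-19.1)),np.array([p[0],p[1],.279]),np.radians(40),o,R,.06)
E
```

```text
t 5.775 tcp [ 0.5196 -0.428   0.3596] grasp [ 0.5161 -0.4388  0.3749] z [ 0.1832  0.5658 -0.804 ] y [ 0.945  -0.3266 -0.0145] F [-0.5047  0.1882  0.049 ] op 1.0012445719311742 q [ 0.977   0.6178 -0.153   0.9268 -0.4822  1.909   0.4082]
to go mm [  6.3011  40.4143 -49.1715] turn deg [ 3.0533 -1.9356 -0.0598] Z [ 0.2103  0.6074 -0.766 ]
```

>>> step_arm([
  [[0, 0, 0, 1.5, -1, 0], [0, 0, 0, 1.5, -0.9, 0], [1.3, 8, -9.8, 0, 0, 0], [1.3, 8, -9.8, 0, 0, 0], [1.3, 8, -9.8, 0, 0, 0], [1.3, 8, -9.8, 0, 0, 0], [1.1, 8.4, -10, 0, 0, 0], [0, 0, 0, 0, 0, 0]],
])

```text
time: 6.78
position: [0.5268, -0.3858, 0.3109]
tool_rot: [-2.14, -1.53, -0.777]
ft_force: [0.2, 0.7, 0.4]
opening: 0.996
```

Run:
```python
from h import *
o,R=tell();p=np.load("fit.npz")["p"]
want(yaw(np.radians(-19.1)),np.array([p[0],p[1],.279]),np.radians(40),o,R,0)
```

```text
t 6.775 tcp [ 0.5268 -0.3858  0.3109] grasp [ 0.5228 -0.3974  0.3254] z [ 0.2078  0.6066 -0.7673] y [ 0.9462 -0.3236  0.0004] F [0.1734 0.7043 0.4465] op 0.9956532004284439 q [ 0.9852  0.5721 -0.1794  1.1234 -0.519   1.7841  0.462 ]
to go mm [ 11.7373  34.6504 -46.4068] turn deg [ 0.1162 -0.0169 -0.2193] Z [ 0.2103  0.6074 -0.766 ]
```

>>> step_arm([
  [[2, 6, -8, 0, 0, 0], [2, 6, -8, 0, 0, 0], [2, 6, -8, 0, 0, 0], [2, 6, -8, 0, 0, 0], [2, 6, -8, 0, 0, 0], [1.7, 4.7, -6.4, 0, 0, 0], [0, 0, 0, 0, 0, 0]],
])

```text
time: 7.65
position: [0.5385, -0.3515, 0.2646]
tool_rot: [-2.14, -1.53, -0.777]
ft_force: [0.3, -0.1, -0.0]
opening: 1.001
```

Run:
```python
from h import *
o,R=tell();p=np.load("fit.npz")["p"]
want(yaw(np.radians(-19.1)),np.array([p[0],p[1],.279]),np.radians(40),o,R,0)
a=vision.get_image("scene")[200:300,350:450];b=vision.get_image("top")[140:240,400:500]
cv2.imwrite("pics/g.png",np.hstack([cv2.resize(x,None,fx=4,fy=4,interpolation=cv2.INTER_CUBIC) for x in(a,b)]))
```

```text
t 7.65 tcp [ 0.5385 -0.3515  0.2646] grasp [ 0.5345 -0.363   0.2792] z [ 0.2081  0.6062 -0.7676] y [ 0.9461 -0.3239  0.0007] F [ 0.2854 -0.0976 -0.0472] op 1.0010828613369958 q [ 0.9611  0.5472 -0.1932  1.2558 -0.5187  1.6689  0.4837]
to go mm [ 0.0279  0.3259 -0.1274] turn deg [ 0.1468 -0.0107 -0.2015] Z [ 0.2103  0.6074 -0.766 ]
```

View pics/g.png

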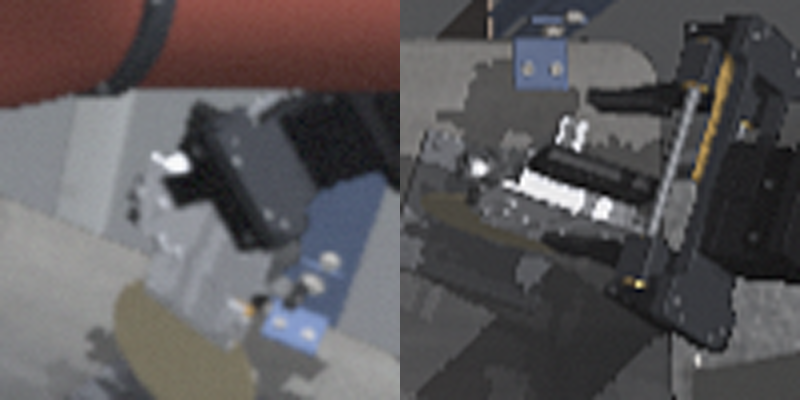

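The two finger tips, at about (590,97) and (545,243) in the right-hand crop, straddle the black grip at about (590,168), which is near their midline. I'll close.

>>> step_arm([
  [[0, 0, 0, 0, 0, 0], [0, 0, 0, 0, 0, 0], [0, 0, 0, 0, 0, 0], [0, 0, 0, 0, 0, 0], [0, 0, 0, 0, 0, 0], [0, 0, 0, 0, 0, 0]],
], grip=-1, squeeze=15)

```text
time: 8.5
position: [0.5384, -0.3521, 0.265]
tool_rot: [-2.141, -1.53, -0.777]
ft_force: [0.1, -0.2, -0.7]
opening: 0.399
```

>>> step_arm([
  [[0, 0, 0, 0, 0, 0], [0, 0, 0, 0, 0, 0], [0, 0, 0, 0, 0, 0]],
], squeeze=40)

```text
time: 8.88
position: [0.5381, -0.352, 0.265]
tool_rot: [-2.141, -1.53, -0.776]
ft_force: [-1.5, 0.8, 0.7]
opening: 0.135
```

Gripped: the opening is 0.135 × 87 ≈ 12 mm and side forces are small. I'll lift 23 mm.

>>> step_arm([
  [[0, 0, 0, 0, 0, 0], [0, 0, 5, 0, 0, 0], [0, 0, 6, 0, 0, 0], [0, 0, 6, 0, 0, 0], [0, 0, 6, 0, 0, 0], [0, 0, 0, 0, 0, 0]],
])

```text
time: 9.62
position: [0.5386, -0.3523, 0.2888]
tool_rot: [-2.142, -1.531, -0.777]
ft_force: [0.8, 0.4, -4.3]
opening: 0.135
```

Run:
```python
from h import *
tell()
a=vision.get_image("scene")[210:310,350:450];b=vision.get_image("top")[150:230,390:490]
a=cv2.resize(a,None,fx=4,fy=4,interpolation=cv2.INTER_CUBIC);b=cv2.resize(b,None,fx=4,fy=4,interpolation=cv2.INTER_CUBIC)
f=np.zeros((400,800,3),np.uint8);f[:,:400]=a;f[:320,400:]=b;cv2.imwrite("pics/l.png",f)
```

```text
t 9.625 tcp [ 0.5386 -0.3523  0.2888] grasp [ 0.5347 -0.3638  0.3034] z [ 0.2095  0.6048 -0.7683] y [ 0.9459 -0.3245  0.0025] F [ 0.8466  0.4003 -4.265 ] op 0.13545956891446845 q [ 0.9603  0.5359 -0.1931  1.2228 -0.5234  1.7041  0.4611]
```

View pics/l.png

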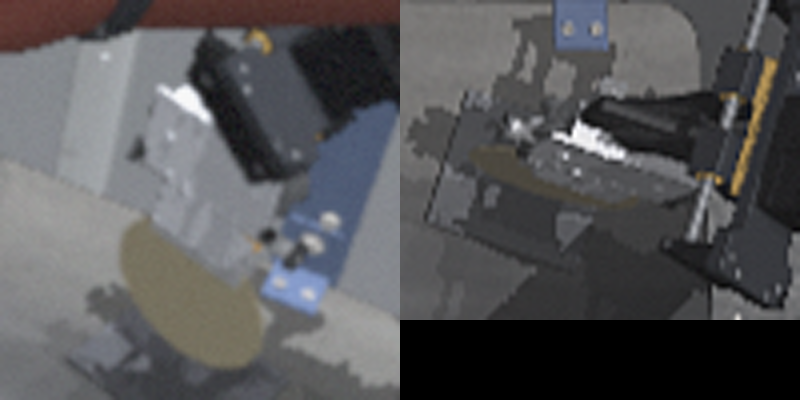

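The carrier is lifted level and still parallel to the stand, and -4.3 N matches its weight. Next I'll take it off towards its own -x, then raise it.

>>> step_arm([
  [[-9.5, 3.3, 0, 0, 0, 0], [-14.2, 4.9, 0, 0, 0, 0], [-14.2, 4.9, 0, 0, 0, 0], [-14.2, 4.9, 0, 0, 0, 0], [-14.2, 4.9, 0, 0, 0, 0], [-14.2, 4.9, 0, 0, 0, 0], [-9.5, 3.3, 0, 0, 0, 0], [0, 0, 15, 0, 0, 0], [0, 0, 30, 0, 0, 0], [0, 0, 30, 0, 0, 0], [0, 0, 15, 0, 0, 0], [0, 0, 0, 0, 0, 0]],
])

```text
time: 11.22
position: [0.4489, -0.3212, 0.379]
tool_rot: [-2.142, -1.532, -0.778]
ft_force: [-0.4, 0.1, -4.5]
opening: 0.139
```

Run:
```python
from h import *
o,R=tell();p,q=(np.load("fit.npz")[k] for k in"pq")
# grasp offset in carrier frame: carrier origin on stand (.197) + ; grasp at closing .2795
C0=yaw(np.radians(-19.1)); d=C0.T@(np.array([.5343,-.3635,.2795])-np.array([p[0],p[1],.197]));d[0]=0;print("d",d)
B=yaw(q[2])@Ro.from_euler('x',-6.9,degrees=True).as_matrix()
b0=np.array([q[0],q[1],.222])
th=np.radians(40)
for name,y,dx,dz in(("stage",.038,-.10,.06),("side",.038,-.08,.020),("over",.038,0,.020),("on",.038,0,0)):
    org=b0+B@[dx,y,0]+[0,0,dz]; print(name,org); want(B,org+B@d,th,o,R)
```

```text
t 11.225 tcp [ 0.4489 -0.3212  0.379 ] grasp [ 0.4449 -0.3327  0.3936] z [ 0.2097  0.6043 -0.7687] y [ 0.946  -0.3241  0.0033] F [-0.4154  0.1417 -4.4775] op 0.13941632032064244 q [ 1.0422  0.3399 -0.1844  1.3162 -0.5475  1.8346  0.4759]
d [ 0.     -0.0008  0.0825]
stage [ 0.3767 -0.0063  0.2774]
to go mm [-72.143  334.3392 -35.4577] turn deg [-6.5707  1.3    18.6454] Z [ 0.0022  0.5461 -0.8377]
side [ 0.3967 -0.0064  0.2374]
to go mm [-52.1432 334.2583 -75.4577] turn deg [-6.5707  1.3    18.6454] Z [ 0.0022  0.5461 -0.8377]
over [ 0.4767 -0.0068  0.2374]
to go mm [ 27.8562 333.9345 -75.4577] turn deg [-6.5707  1.3    18.6454] Z [ 0.0022  0.5461 -0.8377]
on [ 0.4767 -0.0068  0.2174]
to go mm [ 27.8562 333.9345 -95.4577] turn deg [-6.5707  1.3    18.6454] Z [ 0.0022  0.5461 -0.8377]
```

>>> step_arm([
  [[-2.3, 14, 0, 0, 0, 0.8], [-2.3, 28, 0, -0.5, 0.1, 1.6], [-2.3, 28, 0, -0.5, 0.1, 1.6], [-2.3, 28, 0, -0.6, 0.1, 1.6], [-2.3, 28, 0, -0.6, 0.1, 1.6], [-2.3, 28, 0, -0.6, 0.1, 1.6], [-2.3, 28, 0, -0.6, 0.1, 1.6], [-2.3, 28, 0, -0.6, 0.1, 1.6], [-2.3, 28, 0, -0.6, 0.1, 1.6], [-2.3, 28, 0, -0.6, 0.1, 1.6], [-2.3, 28, 0, -0.6, 0.1, 1.6], [0, 20, 0, -0.6, 0.1, 1.6]],
])

```text
time: 12.72
position: [0.4229, -0.005, 0.3782]
tool_rot: [-1.898, -1.886, -0.568]
ft_force: [-0.2, -0.3, -3.6]
opening: 0.135
```

>>> step_arm([
  [[0, 10, -5, 0, 0, 0], [0, 5, -5, 0, 0, 0], [0, 0, 0, 0, 0, 0], [0, 0, 0, 0, 0, 0]],
])

```text
time: 13.22
position: [0.4232, 0.0071, 0.3679]
tool_rot: [-1.901, -1.882, -0.57]
ft_force: [-0.3, 0.2, -3.7]
opening: 0.136
```

```bash
cat >> h.py <<'E'
def goals(L):
    o,R=tell();q=np.load("fit.npz")["q"];d=[0,-.0008,.0825]
    B=yaw(q[2])@Ro.from_euler('x',-6.9,degrees=True).as_matrix();b0=np.array([q[0],q[1],.222])
    og=B.T@(o["position"]-.019*R[:,2]-B@d-b0);print("carrier origin est in bar frame mm",og*1e3)
    for y,dx,dz in L: print(y,dx,dz);want(B,b0+B@[dx,y,0]+[0,0,dz]+B@d,np.radians(40),o,R)
    return B,b0
E
python3 - <<'E'
from h import *
goals([(.038,-.055,.02),(.038,0,.02)])
a=vision.get_image("scene")[140:270,180:330];b=vision.get_image("top")[150:280,270:400]
f=np.zeros((520,800,3),np.uint8);a=cv2.resize(a,(450,390),interpolation=cv2.INTER_CUBIC);b=cv2.resize(b,(350,350),interpolation=cv2.INTER_CUBIC)
f[:390,:450]=a;f[:350,450:]=b;cv2.imwrite("pics/m.png",f)
E
```

```text
t 13.225 tcp [0.4232 0.0071 0.3679] grasp [ 0.4231 -0.0033  0.3838] z [ 0.0056  0.55   -0.8352] y [ 0.9999 -0.0104 -0.0001] F [-0.2565  0.1668 -3.7307] op 0.13569897424162602 q [ 0.8049 -0.0612 -0.4352  1.736  -0.5691  1.6737  0.3647]
carrier origin est in bar frame mm [-53.5978  22.0073  83.0581]
0.038 -0.055 0.02
to go mm [ -1.4425   5.8309 -64.4261] turn deg [-0.2657 -0.0064  0.3627] Z [ 0.0022  0.5461 -0.8377]
0.038 0 0.02
to go mm [ 53.5571   5.6083 -64.4261] turn deg [-0.2657 -0.0064  0.3627] Z [ 0.0022  0.5461 -0.8377]
```

View pics/m.png

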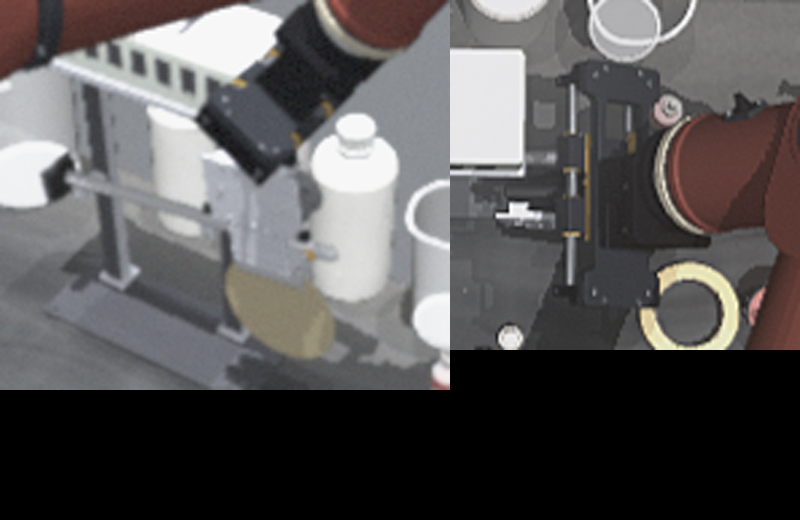

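The carrier is held parallel to the bar on the robot's side, and the hand is clear of the hood edge (top crop: hood edge at 523, gripper from 565). I'll descend to 20 mm above seating height and then go sideways onto the bar.

>>> step_arm([
  [[-1.4, 5.8, -10, -0.3, 0, 0.3], [0, 0, -18, 0, 0, 0], [0, 0, -18, 0, 0, 0], [0, 0, -12, 0, 0, 0], [0, 0, -6.4, 0, 0, 0], [0, 0, 0, 0, 0, 0]],
])

```text
time: 14.08
position: [0.4216, 0.0138, 0.3034]
tool_rot: [-1.897, -1.89, -0.563]
ft_force: [-0.4, -0.4, -4.5]
opening: 0.14
```

>>> step_arm([
  [[6, 0, 0, 0, 0, 0], [8, 0, 0, 0, 0, 0], [8, 0, 0, 0, 0, 0], [8, 0, 0, 0, 0, 0], [0, 0, 0, 0, 0, 0]],
])

```text
time: 14.7
position: [0.4522, 0.0139, 0.3036]
tool_rot: [-1.897, -1.891, -0.563]
ft_force: [-0.8, -0.3, -3.5]
opening: 0.136
```

Run:
```python
from h import *
goals([(.038,0,.02)])
```

```text
t 14.7 tcp [0.4522 0.0139 0.3036] grasp [0.4522 0.0035 0.3195] z [ 0.0018  0.5459 -0.8378] y [ 1.     -0.0032  0.0001] F [-0.8206 -0.3123 -3.5293] op 0.1362147391109074 q [ 0.7732  0.0197 -0.4697  1.791  -0.5404  1.5294  0.3771]
carrier origin est in bar frame mm [-24.5567  36.6495  20.0796]
0.038 0 0.02
to go mm [24.5603 -1.1676 -0.0942] turn deg [ 0.0123  0.004  -0.0511] Z [ 0.0022  0.5461 -0.8377]
```

>>> step_arm([
  [[6, 0, 0, 0, 0, 0], [7, 0, 0, 0, 0, 0], [7, 0, 0, 0, 0, 0], [4.6, 0, 0, 0, 0, 0], [0, 0, 0, 0, 0, 0]],
])

```text
time: 15.32
position: [0.4766, 0.0138, 0.3036]
tool_rot: [-1.897, -1.891, -0.563]
ft_force: [-0.8, 0.3, -4.1]
opening: 0.134
```

Run:
```python
from h import *
B,b0=goals([(.038,0,0.0)])
q=np.load("fit.npz")["q"]
a=vision.get_image("scene");b=vision.get_image("top")
def ov(im,n):
    o=cv2.resize(im,None,fx=5,fy=5,interpolation=cv2.INTER_CUBIC)
    w=np.linspace(0,6.28,12)
    for dy in(-.007,.007):
        pts=np.array([b0+B@[0,y,0]+ ([0,0,dy] if n=="scene" else [dy,0,0]) for y in(-.012,.328)])
        u=np.round((proj(n,pts)+.5)*5).astype(int);cv2.line(o,u[0].tolist(),u[1].tolist(),(0,0,255),1)
    return o
f=np.zeros((560,800,3),np.uint8);f[:560,:400]=ov(a,"scene")[750:1310,1120:1520];f[:500,400:]=ov(b,"top")[850:1350,1400:1800];cv2.imwrite("pics/n.png",f)
```

```text
t 15.325 tcp [0.4766 0.0138 0.3036] grasp [0.4765 0.0035 0.3195] z [ 0.0018  0.5457 -0.838 ] y [ 1.     -0.0033  0.    ] F [-0.7519  0.3262 -4.1057] op 0.13382963136756326 q [ 0.7532  0.0703 -0.4817  1.743  -0.5228  1.5134  0.3448]
carrier origin est in bar frame mm [-0.2196 36.6909 20.0508]
0.038 0 0.0
to go mm [  0.2222  -1.1022 -20.0576] turn deg [ 0.0286  0.0008 -0.0406] Z [ 0.0022  0.5461 -0.8377]
```

View pics/n.png

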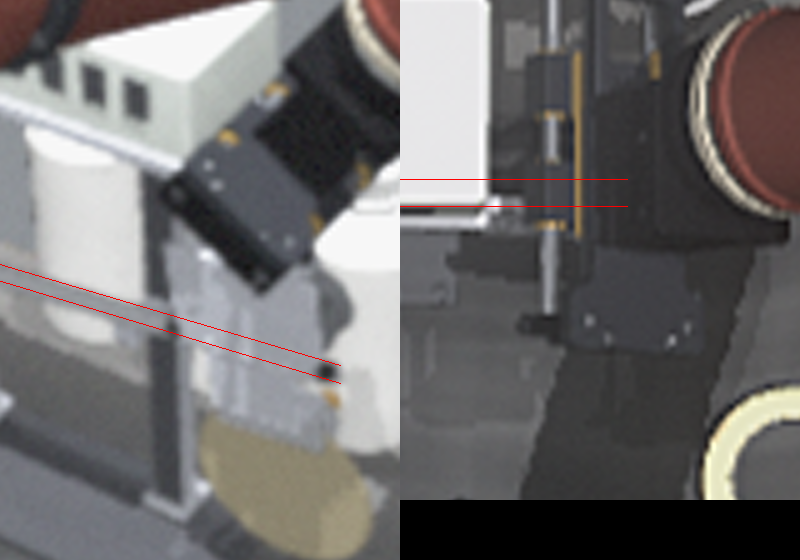

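The carrier is over the bar. The predicted bar line (red) looks about 1 px high, so I'll measure it sub-pixel in the first pictures before lowering.

Run:
```python
from h import *
q=np.load("fit.npz")["q"]
B=yaw(q[2])@Ro.from_euler('x',-6.9,degrees=True).as_matrix();b0=np.array([q[0],q[1],.222])
for n,f,cols in(("scene","scene0",range(266,291,3)),("top","top0",range(301,324,3))):
    g=cv2.imread(f"pics/{f}.png").max(2).astype(float)
    A=np.array([b0+B@[0,y,0] for y in np.linspace(-.012,.3,400)]);u=proj(n,A)
    up=proj(n,A+[0.001,0,0])-u;print(n,"px per mm x:",up[0])
    for c in cols:
        i=np.argmin(abs(u[:,0]-c));r=u[i,1];R=np.arange(int(r)-7,int(r)+9);v=g[R,c];print(c,round(r,2),R[0],v.astype(int))
```

```text
scene px per mm x: [ 0.1747 -0.2049]
266 216.71 209 [186 188 187 188 186 180 198 218 219 205 162 153 177 186 187 190]
269 217.59 210 [186 189 191 188 189 195 222 236 229 204 164 168 186 188 185 182]
272 218.54 211 [187 186 190 187 187 196 222 233 228 197 159 167 182 181 183 181]
275 219.43 212 [188 184 186 188 186 198 225 235 226 190 152 157 178 179 178 166]
278 220.33 213 [176 179 173 175 177 213 237 240 230 194 151 151 158 148 124 116]
281 221.23 214 [159 152 151 148 153 203 236 240 229 187 134 112 111 112 116 113]
284 222.07 215 [143 143 145 146 153 207 237 240 226 182 142 140 145 144 143 144]
287 222.99 215 [166 167 166 168 167 177 223 241 239 223 178 150 164 172 172 170]
290 223.92 216 [179 180 176 177 177 179 221 243 241 219 172 162 183 183 185 181]
top px per mm x: [-0.0004 -0.382 ]
301 207.92 200 [115 116 103  83  77  92 159 211 225 218 164 107  99 103 104 104]
304 207.92 200 [116 117 102  83  75  93 158 212 225 217 164 106 101 102 103 103]
307 207.92 200 [115 117 102  78  74  98 172 228 236 226 171 104 100 102 104 102]
310 207.92 200 [116 114 113  99  71  97 173 227 234 225 170 104  97 101 101 100]
313 207.92 200 [114 111 111 107 101 112 174 228 234 226 170 103  97 100  99  98]
316 207.92 200 [113 110 109 108 104 113 171 227 235 225 170 105 102 106 105 104]
319 207.92 200 [113 111 107 105 102 110 173 227 234 225 169 104 101 107 104 101]
322 207.92 200 [110 108 107 108 104 115 176 229 236 226 169 102 102 106 105 103]
```

The bar centre agrees with the fit: top 208.0 against 207.9, and scene within 0.4 px, so about 1 mm. I'll lower it.

>>> step_arm([
  [[0, 0, -6, 0, 0, 0], [0, 0, -6, 0, 0, 0], [0, 0, -4, 0, 0, 0], [0, 0, 0, 0, 0, 0], [0, 0, 0, 0, 0, 0]],
])

```text
time: 16.05
position: [0.4764, 0.0138, 0.2878]
tool_rot: [-1.898, -1.891, -0.563]
ft_force: [0.2, 0.3, -3.7]
opening: 0.134
```

>>> step_arm([
  [[0, 0, -1, 0, 0, 0], [0, 0, -1, 0, 0, 0], [0, 0, -1, 0, 0, 0], [0, 0, 0, 0, 0, 0], [0, 0, 0, 0, 0, 0]],
])

```text
time: 16.68
position: [0.4762, 0.0138, 0.2846]
tool_rot: [-1.897, -1.891, -0.563]
ft_force: [-1.4, -0.3, -3.9]
opening: 0.135
```

>>> step_arm([
  [[0, 0, -0.7, 0, 0, 0], [0, 0, -0.7, 0, 0, 0], [0, 0, 0, 0, 0, 0], [0, 0, 0, 0, 0, 0]],
])

```text
time: 17.18
position: [0.4761, 0.014, 0.2835]
tool_rot: [-1.897, -1.891, -0.563]
ft_force: [-4.8, 0.8, 2.8]
opening: 0.136
```

Run:
```python
from h import *
goals([])
print(status.observe()["moment"])
```

```text
t 17.175 tcp [0.4761 0.014  0.2835] grasp [0.4761 0.0037 0.2994] z [ 0.0016  0.5457 -0.838 ] y [ 1.     -0.0032 -0.0001] F [-4.7716  0.8482  2.8162] op 0.13628089913985061 q [ 0.752   0.0812 -0.4832  1.7737 -0.5197  1.4767  0.3619]
carrier origin est in bar frame mm [-0.6243 39.2876  0.1045]
[-0.1875  1.2234  0.6126]
```

Contact comes at the expected height. The side force of -4.8 N means the bar lies about 1 mm towards -x, so I'll ease that.

>>> step_arm([
  [[-0.8, 0, 0, 0, 0, 0], [-0.4, 0, 0, 0, 0, 0], [0, 0, 0, 0, 0, 0]],
])

```text
time: 17.55
position: [0.4755, 0.0137, 0.2834]
tool_rot: [-1.898, -1.891, -0.564]
ft_force: [-0.2, 0.9, 1.4]
opening: 0.135
```

The side force is gone and the bar carries the carrier. Releasing now.

>>> step_arm([
  [[0, 0, 0, 0, 0, 0], [0, 0, 0, 0, 0, 0], [0, 0, 0, 0, 0, 0], [0, 0, 0, 0, 0, 0], [0, 0, 0, 0, 0, 0], [0, 0, 0, 0, 0, 0], [0, 0, 0, 0, 0, 0], [0, 0, 0, 0, 0, 0], [0, 0, 0, 0, 0, 0], [0, 0, 0, 0, 0, 0], [0, 0, 0, 0, 0, 0], [0, 0, 0, 0, 0, 0]],
], grip=1)

```text
time: 19.05
position: [0.4751, 0.0138, 0.2832]
tool_rot: [-1.898, -1.891, -0.563]
ft_force: [0.5, -0.0, -0.8]
opening: 1.001
```

Run:
```python
from h import *
tell()
a=vision.get_image("scene")[130:280,160:320];cv2.imwrite("pics/r0.png",cv2.resize(a,None,fx=4,fy=4,interpolation=cv2.INTER_CUBIC))
s=vision.get_image("scene");hsv=cv2.cvtColor(s,cv2.COLOR_BGR2HSV);m=(hsv[...,0]>15)&(hsv[...,0]<35)&(hsv[...,1]>50);m[:200]=0;m[285:]=0;m[:,:160]=0;m[:,300:]=0
m=cv2.morphologyEx(m.astype(np.uint8),cv2.MORPH_OPEN,np.ones((3,3)))
y,x=np.nonzero(m);print("disc",len(x),x.mean(),y.mean(),x.min(),x.max(),y.min(),y.max())
B,b0=goals([])
for d in(.04,.1,.2,.261):print(d,proj("scene",b0+B@[0,d,-.118]))
```

```text
t 19.05 tcp [0.4751 0.0138 0.2832] grasp [0.4751 0.0034 0.2992] z [ 0.0021  0.5454 -0.8382] y [ 1.     -0.0036  0.0002] F [ 0.4545 -0.0384 -0.7625] op 1.000982916230234 q [ 0.7531  0.0789 -0.4825  1.7762 -0.5203  1.4767  0.3635]
disc 258 251.2093023255814 243.48062015503876 233 262 231 253
t 19.15 tcp [0.4751 0.0137 0.2832] grasp [0.4751 0.0034 0.2992] z [ 0.0022  0.5454 -0.8382] y [ 1.     -0.0037  0.0002] F [-0.2019 -0.2865 -0.3533] op 1.0006098295197072 q [ 0.7532  0.0789 -0.4825  1.7762 -0.5203  1.4767  0.3635]
carrier origin est in bar frame mm [-1.649  39.035  -0.1445]
0.04 [[279.8785 250.0687]]
0.1 [[263.3977 244.5199]]
0.2 [[237.4582 235.7865]]
0.261 [[222.5029 230.7513]]
```

The carrier is rolling in by itself. The hand stays still while it rolls.

>>> step_arm([
  [[0, 0, 0, 0, 0, 0], [0, 0, 0, 0, 0, 0], [0, 0, 0, 0, 0, 0], [0, 0, 0, 0, 0, 0], [0, 0, 0, 0, 0, 0], [0, 0, 0, 0, 0, 0], [0, 0, 0, 0, 0, 0], [0, 0, 0, 0, 0, 0], [0, 0, 0, 0, 0, 0], [0, 0, 0, 0, 0, 0], [0, 0, 0, 0, 0, 0], [0, 0, 0, 0, 0, 0]],
])

```text
time: 20.65
position: [0.4751, 0.0138, 0.2833]
tool_rot: [-1.898, -1.891, -0.563]
ft_force: [-0.1, -0.7, -0.2]
opening: 0.997
```

>>> step_arm([
  [[0, -7, 10, 0, 0, 0], [0, -12, 18, 0, 0, 0], [0, -12, 18, 0, 0, 0], [0, -12, 18, 0, 0, 0], [0, -12, 18, 0, 0, 0], [0, -12, 18, 0, 0, 0], [0, -12, 18, 0, 0, 0], [0, 0, 0, 0, 0, 0]],
])

```text
time: 21.65
position: [0.4756, -0.0665, 0.4024]
tool_rot: [-1.9, -1.891, -0.565]
ft_force: [0.1, 0.1, -0.2]
opening: 0.994
```

Run:
```python
from h import *
tell()
for i in range(3):
    s=vision.get_image("scene");hsv=cv2.cvtColor(s,cv2.COLOR_BGR2HSV);m=(hsv[...,0]>15)&(hsv[...,0]<35)&(hsv[...,1]>50);m[:200]=0;m[285:]=0;m[:,:160]=0;m[:,300:]=0
    m=cv2.morphologyEx(m.astype(np.uint8),cv2.MORPH_OPEN,np.ones((3,3)))
    y,x=np.nonzero(m);print("disc",len(x),x.mean(),y.mean(),x.min(),x.max(),y.min(),y.max())
q=np.load("fit.npz")["q"];B=yaw(q[2])@Ro.from_euler('x',-6.9,degrees=True).as_matrix();b0=np.array([q[0],q[1],.222])
w=np.linspace(0,6.28,60);D=np.array([b0+B@[0,.261+.0605*np.cos(a),-.118+.0605*np.sin(a)] for a in w]);u=proj("scene",D);print(u.min(0),u.max(0))
o=cv2.resize(s,None,fx=4,fy=4,interpolation=cv2.INTER_CUBIC);cv2.polylines(o,[np.round((u+.5)*4).astype(np.int32)],True,(0,0,255),1)
cv2.imwrite("pics/end.png",o[440:1040,560:1320])
```

```text
t 21.65 tcp [ 0.4756 -0.0665  0.4024] grasp [ 0.4755 -0.0769  0.4184] z [ 0.0048  0.5445 -0.8387] y [ 1.     -0.0054  0.0022] F [ 0.1003  0.116  -0.197 ] op 0.9941265414245276 q [ 0.8152  0.107  -0.4165  1.5044 -0.4942  1.7526  0.3531]
disc 88 222.0340909090909 228.2840909090909 211 233 215 234
disc 66 222.0909090909091 227.4090909090909 211 234 215 233
disc 138 222.19565217391303 231.81159420289856 213 231 225 244
[207.8324 215.5302] [237.6072 245.4519]
```

View pics/end.png

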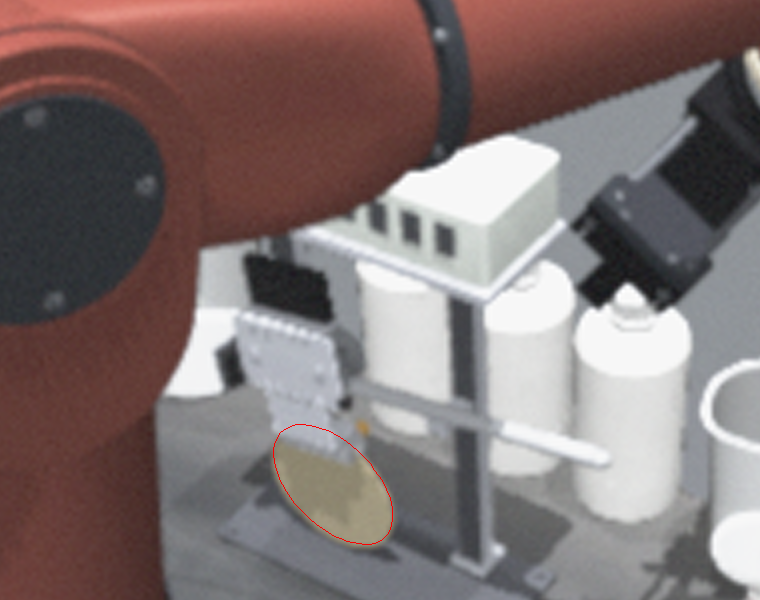

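The carrier hangs against the stop: the disc matches the outline predicted for the stop spot, and the buffer is at the stop block (230,365). The hand is clear. I'll wait briefly for it to settle, then hand in.

>>> step_arm([
  [[0, 0, 0, 0, 0, 0], [0, 0, 0, 0, 0, 0], [0, 0, 0, 0, 0, 0], [0, 0, 0, 0, 0, 0], [0, 0, 0, 0, 0, 0], [0, 0, 0, 0, 0, 0], [0, 0, 0, 0, 0, 0], [0, 0, 0, 0, 0, 0], [0, 0, 0, 0, 0, 0], [0, 0, 0, 0, 0, 0]],
])

```text
time: 23.05
position: [0.4751, -0.0652, 0.4012]
tool_rot: [-1.898, -1.891, -0.563]
ft_force: [0.8, 0.1, -0.3]
opening: 1.003
```

Run:
```python
from h import *
from rig import manip
a=cv2.imread("pics/end.png")
s=vision.get_image("scene").astype(int);s2=vision.get_image("scene").astype(int)
print("motion diff",abs(s-s2)[180:250,200:245].mean(),abs(s-s2)[250:300,300:400].mean())
tell();print(manip.finish_job())
```

```text
motion diff 1.624126984126984 1.7295333333333334
t 23.15 tcp [ 0.4751 -0.0653  0.4012] grasp [ 0.4751 -0.0756  0.4171] z [ 0.0021  0.5454 -0.8382] y [ 1.     -0.0037  0.0001] F [-0.1589  0.6844 -0.1989] op 1.003272935425573 q [ 0.8144  0.1072 -0.4177  1.5072 -0.4943  1.752   0.3531]
the job is handed in; nothing more can be done
None
```

The carrier now hangs on the drying rail against the rubber stop, and I handed the job in at 23.2 s. I gripped it with the hand leaned back 40° and lifted it off the stand. I hung it with both wheels about 39 mm down the bar and opened the fingers there. It rolled in under the hood by itself while the hand stayed still; I then backed the hand away.

**Last checks:**
- **Position:** in the last picture the disc matches the outline predicted for the stop spot, and the buffer is at the stop block.
- **At rest:** two successive frames showed no motion above image noise.
- **Robot clear:** the wrist force was near zero with the fingers open.
- **Bystanders:** I did not check them in a separate picture at the end. None of the moves passed near them, and no unexpected force showed up.

**What disagreed on the way:**
- **First carrier fit:** it was wrong, so I refitted it from hand-read corners.
- **First leaning move:** it fell short of the commanded pose, so I repeated it more slowly.
- **Bar position:** the bar was about 1 mm off sideways; I eased a 4.8 N side force before letting go.
- **Disc colour mask:** it picked up only part of the disc at the end, so the position check relies on the outline overlay.

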